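# Refit the oven lamp glass under its spring clips

## Robot

A 7-joint arm with a two-finger parallel gripper is mounted at the origin on the work surface. World frame = base frame: x ahead of the robot, y to its left, z up, the work surface at z = 0. Lengths are in m, angles in rad, forces in N, time in s.
With the tool pointing down it reaches from about 0.4 to 0.85 m from the base axis. Payload 4.5 kg.
Tool frame: the origin (TCP) lies between the finger pads; the fingertips stand 25 mm ahead of it and the grasp point (between the pads) lies 6 mm ahead of it (bot.tcp_to_tips is the distance from the TCP to the fingertips, in m); x points along the fingers, y is the direction in which the jaws open and shut, and the axes are right-handed (so a half turn about x gives the same grasp; the last joint's range is limited). The gripper opens to 88 mm and grips with 3 to 60 N. Pads are 18 mm wide; open, the fingers measure 123 mm over their backs; the gripper's body (75 mm by 187 mm) begins 45 mm behind the grasp point.
Start: joints at [-1.224, 0.689, -0.195, 1.565, 0.157, 0.902, -0.215], TCP at [0.192, 0.595, 0.264] pointing down, gripper open.
Joint ranges: [-3.01, 3.01], [-0.46, 2.08], [-1.47, 1.51], [0.13, 2.56], [-1, 4.14], [0.04, 2.09], [-2.66, 2.66]. Speed limits (rad/s): [2.57, 2.57, 3.14, 3.14, 3.14, 3.14, 3.14].

## Interface

Orientations are given as a 3x3 rotation matrix whose columns are the frame's x, y, z axes.
In Python, from station import bot gives the robot as it stands.
- The arm moves only by the tool arm_command, never from a script. Its argument "moves" is text: rows parted by semicolons, each of 7 numbers parted by spaces: the turn, a rotation vector about the world's x, y, z in rad, then the shift along the world's x, y, z in m, then the finger opening in m, from 0 to 0.0881. In form: ax ay az tx ty tz grip; .... A call has 1 to 12 rows; each row shifts and turns the commanded pose from where the row before left it; what a row does not reach is not made up. A row lasts 1/10 s, in which the tool goes at most 50 mm and 8.59 degrees, less where a joint would pass 70% of its speed; a pose out of reach is approached as far as the arm can. A call is refused whole if a number of a shift passes 0.05 or a number of a turn 0.15, either way. A call with a gripper value outside its range is refused whole. The fingers move at their own pace and stop on an object; "grip_force" is the grip in N (left out, the last holds). Time passes only in rows, so rows that do not move let the fingers close. It gives the time, the measured TCP pose, the force and the opening at its end, in the units of the state.
- bot.observe(): the state, without advancing time (a new reading comes with each control period).
- bot.get_image(name): name is "scene" or "top" or "wrist"; returns a dict with "color" (480x640x3 uint8, blue, green, red), "z_map" (480x640 float32, m along the optical axis (not along the pixel's ray), 0 where there is no reading), "fx", "fy", "cx", "cy" (pixels), "D" ([k1, k2, p1, p2, k3] as OpenCV has them; the pictures are not rectified), "R" (3x3) and "t" (3): a world point X has camera coordinates R X + t; the wrist camera has in their place "hand_eye" (4x4, takes a point from camera to tool coordinates, whose origin is the TCP and whose axes are the tool frame's). Camera axes: x right, y down, z forward; pixel columns grow to the right and rows downward; lengths in m; the calibration is good to about 2 mm. A picture is of the moment at which its call begins: read the wrist's pose just before it.
- bot.hand_in(): hands the job in, once; it reports no verdict.
Trained networks look in a picture, given as the dict that the camera call returned (one of the last four; its "shot" number tells which), for a name from the list of things; names that differ only in an ending like _2 or _b are one class to them, and where a whole thing is asked for, a point or a joint stands for the part that bears it (a point fixed in the world has none). Each returns a list of dicts, best first, with "confidence" (0 to 1); they miss things now and then, are a little off and sometimes report something else, mostly with a low value. They report only what shows in the picture. A call takes as long as a camera call. They do not tell look-alikes from the thing itself.
- bot.boxes_of(name, picture): "point" ([row, column] as shares, 0 to 1, of the picture: columns of its width, rows of its height, amid what is visible of it).
The state is a dict: "t": time; "joint_pos": joint angles; "qvel": joint speeds; "joint_torque": joint torques, N m; "ee_pos": TCP position; "eef_rot": TCP orientation; "ft_force": force on the tool from outside, world axes, zero at the start; "wrist_torque": the same for the moment, N m; "opening": finger opening in m.
Only numpy, scipy, OpenCV 4.12 (cv2) and the standard library are available. Lean on these libraries where they do the work, as an engineer would, in place of code of your own. Each camera call takes 0.05 s, during which the arm holds its last target. There are 200 camera calls.

## Task

The oven's lamp housing lies open on the bench with its glass taken off. Take the framed glass (it has an upright tab to hold it by), lay it flat on the housing's open end and slide it home under the two spring clips, so that they ride up over it and both snap down behind its rear edge; then let go. It is glass: never force it, once the clips have snapped do not press on against the stop, and leave the other things on the bench alone.

Things in the scene. Friction and masses are not known exactly. Their poses are not given: they have to be found in the camera images.
- pane: the lamp glass in a dark steel frame: 70 mm along its x, 100 mm along its y, 8 mm thick, about 0.14 kg; origin at the centre of its underside, z up. A flat steel tab stands up at the rear (-x); the front (+x) edge goes in first. At the start it lies flat on a fixed white board 160 x 170 x 12 mm, its x within 45 degrees of world x, so the tab is towards the robot
- pane_tab (a point): the place to grip on the glass's upright tab, 30 mm above the pane's underside, 12 mm below the tab's top, 22 mm to -x of the pane's origin. The tab is 12 mm thick along the pane's x, 20 mm wide along its y, and stands 34 mm above the pane's top face
- housing: the lamp housing, a grey box fixed to the bench, 270 mm along x, 130 mm along y; origin at the centre of its underside. Its flat top, 35 mm above the origin, is the bed the glass slides on, from the open -x end towards +x, the two x axes alike. Side rails 10 mm tall: inner faces 52 mm off the middle line from x = -45 mm on, splaying to 64 mm at x = -73 mm.
- housing_mouth (a point): on the middle line of the bed, 85 mm to -x of the housing's origin: with its underside centre here the glass lies flat before the clips, its front edge between the splayed ends of the rails
- stop_middle (a point): middle of the range of the stop face (86 mm to +x of the housing's origin, at bed height). The stop strip and both clips sit on one bracket clamped in slots; its setting differs each time by up to 20 mm either way along x and is not given: find it by feel. Fully home, the glass's front edge is 0 to 2.5 mm before the stop
- nose_middle (a point): on the middle line of the bed, 72.5 mm before stop_middle: where the noses of the clips hold the rear edge (up to 20 mm either way, with the bracket). The clip arms run from the stop to -x, 36 to 46 mm off the middle line, within 25 mm of the bed. Before each nose an upturned toe 30 mm long rises to 13 mm over the bed, so glass pushed flat along the bed lifts the clip
- clip_left (a joint): angle of the sprung clip on the housing's +y side: 0 down (nose 1.5 mm over the bed), about 0.07 rad while it rides on the glass. It presses 1 to 2 N; pushing the glass under both clips takes about 5 to 15 N. When the rear edge passes the noses they snap down, the resistance drops and the stop follows 2.5 mm later
- clip_right (a joint): angle of the like clip on the housing's -y side: 0 down, about 0.07 rad while it rides on the glass
- stop (a joint): how far the sprung rubber-faced stop strip (64 mm wide, 12 mm tall) is pushed in to +x by the glass's front edge: 0 free, 5 N per mm; more than 2.5 mm (12 N) is too hard on the glass
- screwdriver: bystander: screwdriver 170 mm long, lying on the bench
- screw_dish: bystander: low steel dish, 70 mm wide, 25 mm tall; origin at the centre of its underside
- mug: bystander: white mug, 80 mm wide, 90 mm tall; origin at the centre of its underside
- jar: bystander: glass jar, 70 mm wide, 90 mm tall; origin at the centre of its underside
- bulb_box: bystander: open cardboard box 70 x 110 x 45 mm; origin at the centre of its underside
- spatula: bystander: spatula 240 mm long, lying on the bench
- spice_can: bystander: aluminium can 60 mm wide, 100 mm tall; origin at the centre of its underside
Things that resemble listed ones, but are neither listed nor needed, are in the scene too. Leave any blue look-alike of the pane alone.

How it is judged:
By the outcome, as a careful person would: the job done as asked, in the order asked, and still so for the second after the job is handed in, with the robot touching nothing.
It also fails if it takes over 72 s, if anything falls off the work surface, if the arm or the gripper's body presses on something with over 40 N, if the wrist force passes 120 N, or if a joint passes its speed limit or range.

## Working session

There is one attempt and no reset: what is moved stays moved. The work goes in short steps, Python scripts to look and compute and a tool call to move; the robot and the scene stay as the last step left them, time stands still between calls to the robot, and variables do not carry over. Pictures are saved under pics/ and viewed, about 8 in all and at most 12, crops included, and the job is handed in when it is done.

Besides the shell and the picture viewer there is one more tool, called after "Request:" as name(argument=value, ...) on one line, values as JSON. arm_command: Moves the arm, as the interface text tells. Its arguments: {"type":"object","properties":{"moves":{"type":"string"},"grip_force":{"type":"number"}},"required":["moves"]}

```bash
mkdir -p pics; cat > h.py <<'E'
import numpy as np, cv2
from station import bot
def world(p,uv,s=None):
    """pixels Nx2 -> world, with depth at the pixel"""
    uv=np.atleast_2d(np.array(uv,float))
    K=np.array([[p['fx'],0,p['cx']],[0,p['fy'],p['cy']],[0,0,1]])
    n=cv2.undistortPoints(uv[:,None],K,np.array(p['D'],float))[:,0]
    z=p['z_map'][np.clip(uv[:,1].round().astype(int),0,479),np.clip(uv[:,0].round().astype(int),0,639)]
    c=np.c_[n*z[:,None],z]
    if 'R' in p: return (c-np.array(p['t']))@np.array(p['R'])
    H=np.array(p['hand_eye']); c=c@H[:3,:3].T+H[:3,3]
    return c@np.array(s['eef_rot']).T+np.array(s['ee_pos'])
def cloud(p,s=None):
    v,u=np.mgrid[:480,:640]
    return world(p,np.c_[u.ravel(),v.ravel()],s).reshape(480,640,3)
E
python3 - <<'E'
from h import *
np.set_printoptions(precision=4,suppress=True)
s=bot.observe(); print(s)
for n in ['scene','top']:
    p=bot.get_image(n); cv2.imwrite(f'pics/{n}1.png',p['color'])
    for k in ['pane','housing','screwdriver','mug','jar','spice_can','pane_tab','clip_left']:
        for b in bot.boxes_of(k,p)[:4]:
            r,c=b['point']; uv=(c*640,r*480); print(n,k,round(b['confidence'],2),np.round(uv),world(p,[uv])[0])
E
```

```text
{'t': 0.0, 'joint_pos': array([-1.2242,  0.69  , -0.1945,  1.5663,  0.1573,  0.9025, -0.2151]), 'qvel': array([-0.0005, -0.0025, -0.0016,  0.0027,  0.0001, -0.0004,  0.0002]), 'joint_torque': array([  0.0001, -52.7552,  -1.2666, -15.3422,  -0.0526,   0.0065,
         0.0002]), 'ee_pos': array([0.1922, 0.5941, 0.2629]), 'eef_rot': array([[-0.0004,  0.3076,  0.9515],
       [-0.0017,  0.9515, -0.3076],
       [-1.    , -0.0018,  0.0001]]), 'ft_force': array([-0.0689, -0.0932,  0.3099]), 'wrist_torque': array([ 0.0067, -0.0367, -0.0073]), 'opening': 0.08790741668312077}
scene pane 0.89 [227. 209.] [ 0.3593 -0.1565  0.0034]
scene pane 0.75 [227. 252.] [ 0.5316 -0.1971  0.0181]
scene pane 0.61 [275. 315.] [ 0.7438 -0.1459  0.0062]
scene housing 0.72 [386. 222.] [0.5713 0.1983 0.0189]
scene screwdriver 0.79 [299. 220.] [ 0.4888 -0.0022  0.0242]
scene screwdriver 0.32 [117. 303.] [ 0.6621 -0.4529  0.0824]
scene mug 0.84 [442. 157.] [0.4361 0.4264 0.0707]
scene jar 0.96 [117. 304.] [ 0.6601 -0.4534  0.0792]
scene jar 0.74 [383. 218.] [0.5395 0.2082 0.0038]
scene spice_can 0.93 [102. 227.] [ 
[... 255 characters left out ...]
ne clip_left 0.74 [407. 213.] [0.5964 0.2421 0.055 ]
top pane 0.85 [403. 280.] [ 0.5296 -0.1954  0.021 ]
top pane 0.68 [379. 352.] [ 0.3618 -0.1546  0.0048]
top pane 0.57 [387. 194.] [ 0.736  -0.1462  0.0068]
top housing 0.92 [233. 257.] [0.5453 0.2044 0.0049]
top screwdriver 0.74 [317. 297.] [ 0.4703 -0.0031  0.0242]
top mug 0.56 [113. 302.] [ 0.4092  0.4735 -0.0005]
top jar 0.85 [517. 246.] [ 0.618  -0.4318  0.0897]
top spice_can 0.62 [529. 357.] [ 0.3814 -0.4584  0.0999]
top pane_tab 0.97 [380. 352.] [ 0.3618 -0.1565  0.007 ]
top pane_tab 0.88 [398. 279.] [ 0.5292 -0.1838  0.0213]
top pane_tab 0.84 [384. 197.] [ 0.7306 -0.1416  0.004 ]
top clip_left 0.49 [215. 231.] [0.5934 0.2443 0.0482]
```

```bash
ls -la; ls pics
```

```text
total 16
drwxr-xr-x  3 agent agent 4096 Dec  4 14:24 .
drwxr-xr-x 23 root  root  4096 Dec  4 14:23 ..
-rw-r--r--  1 agent agent  726 Dec  4 14:24 h.py
drwxr-xr-x  2 agent agent 4096 Dec  4 14:24 pics
scene1.png
top1.png
```

View pics/scene1.png

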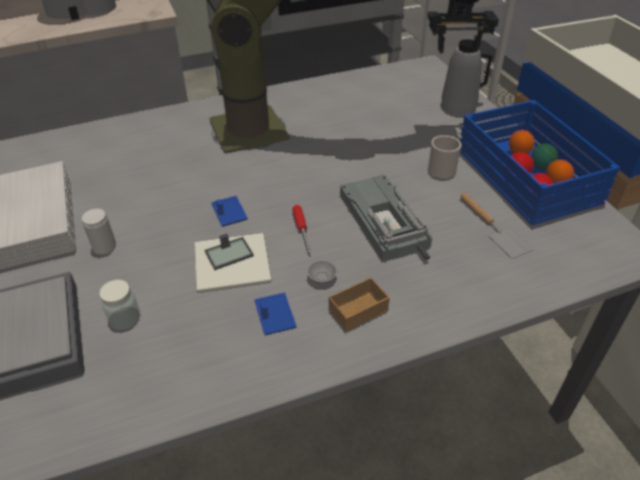

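View pics/top1.png

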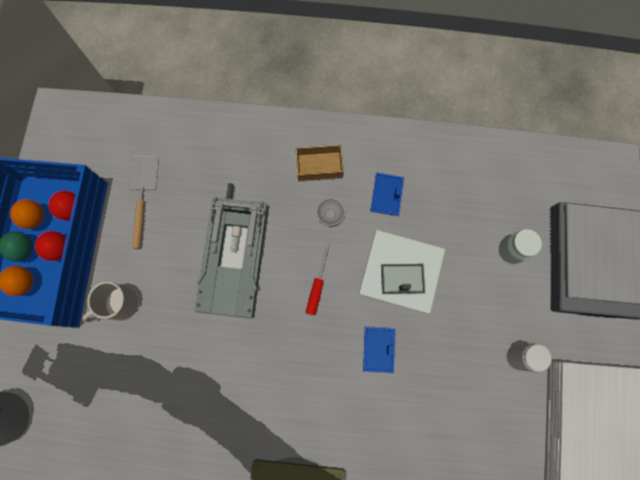

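The pane is the dark-framed glass on the white board at top (403,280) / scene (230,252). The blue plates at top (380,350) and (387,194) are look-alikes. I'll confirm this in an enlarged crop and measure the pane and housing from the clouds.

```bash
python3 - <<'E'
from h import *
np.set_printoptions(precision=4,suppress=True)
p=bot.get_image('top'); W=cloud(p)
a=cv2.resize(p['color'][225:320,350:460],None,fx=3.6,fy=3.6,interpolation=cv2.INTER_CUBIC)
b=cv2.resize(p['color'][175:325,175:290],None,fx=3,fy=3,interpolation=cv2.INTER_CUBIC)
c=np.zeros((450,a.shape[1]+b.shape[1],3),np.uint8); c[:a.shape[0],:a.shape[1]]=a; c[:b.shape[0],a.shape[1]:]=b
cv2.imwrite('pics/crop1.png',c)
q=bot.get_image('scene'); P=np.r_[W.reshape(-1,3),cloud(q).reshape(-1,3)]; Pt=W.reshape(-1,3)
def box(lo,hi,Q):
    m=np.all((Q>lo)&(Q<hi),1); return Q[m]
def rect(A,n):
    r=cv2.minAreaRect((A[:,:2]*1000).astype(np.float32)); print(n,len(A),np.round(r[0],1),np.round(r[1],1),round(r[2],1),'z',np.percentile(A[:,2],[5,50,95]))
for nm,Q in [('top',Pt),('both',P)]:
    rect(box([.38,.10,.025],[.72,.31,.1],Q),'housing '+nm)
    rect(box([.42,-.3,.032],[.65,-.1,.1],Q),'tab '+nm)
    rect(box([.42,-.3,.0165],[.65,-.1,.1],Q),'pane '+nm)
    rect(box([.42,-.3,.007],[.65,-.1,.1],Q),'board '+nm)
    h=box([.38,.10,.045],[.72,.31,.1],Q); rect(h,'rails+bracket '+nm)
# color-based pane frame
g=p['color'].max(2); m=((g<110)&(W[...,2]>.010)&(W[...,2]<.026)).astype(np.uint8); mm=np.zeros_like(m); mm[255:300,370:435]=m[255:300,370:435]
A=W[mm>0]; rect(A,'dark pane')
E
```

```text
housing top 5643 [564.5 202.3] [135.7 310.5] 89.7 z [0.0298 0.0348 0.0531]
tab top 67 [ 510.1 -198.6] [11.7 20.7] 7.2 z [0.0348 0.0525 0.0561]
pane top 1196 [ 551.2 -192.1] [161.5 155.8] 80.7 z [0.0168 0.0193 0.0384]
board top 4788 [ 551.8 -195. ] [169.7 161. ] 79.6 z [0.0092 0.0129 0.0211]
rails+bracket top 918 [574.6 202.3] [134.2 205.1] 89.3 z [0.0454 0.0507 0.057 ]
housing both 9162 [561.5 202.9] [140.1 315.4] 88.7 z [0.0291 0.0352 0.0535]
tab both 157 [ 510.4 -197.8] [17.2 22.4] 5.7 z [0.0342 0.0511 0.0559]
pane both 2069 [ 553.8 -192.6] [161.5 161.1] 80.7 z [0.0168 0.0193 0.0458]
board both 8311 [ 527.2 -190. ] [171.4 214.9] 80.1 z [0.0089 0.0129 0.0214]
rails+bracket both 1689 [574.4 205.6] [208.1 136.6] 0.8 z [0.0454 0.0507 0.0576]
dark pane 273 [ 532.9 -194.8] [68.3 98.4] 6.3 z [0.0166 0.02   0.0231]
```

View pics/crop1.png

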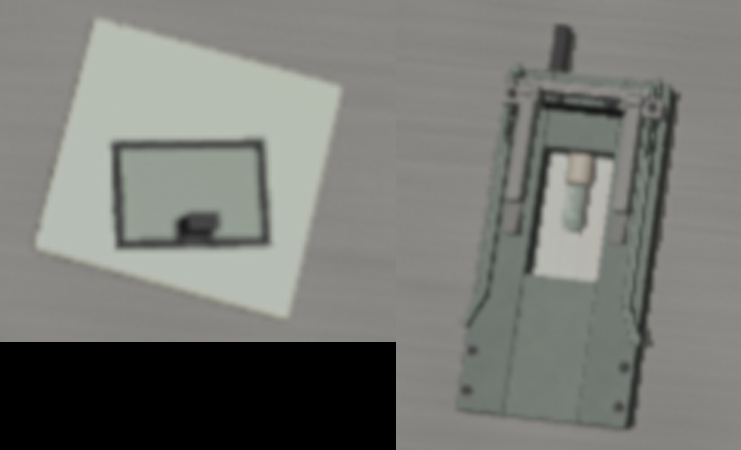

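Crop: the dark-framed glass with its tab at crop (200,222) fits the description (grey glass, steel frame, on the white board). The blue plates don't, so they stay put. The housing is at right, open end down. First move goes over the housing, so I can check it with the wrist camera on the way.

Request:
arm_command(moves="0 0 -0.095 0.0255 -0.033 0.004 0.0881;0 0 -0.095 0.0255 -0.033 0.004 0.0881;0 0 -0.095 0.0255 -0.033 0.004 0.0881;0 0 -0.095 0.0255 -0.033 0.004 0.0881;0 0 -0.095 0.0255 -0.033 0.004 0.0881;0 0 -0.095 0.0255 -0.033 0.004 0.0881;0 0 -0.095 0.0255 -0.033 0.004 0.0881;0 0 -0.095 0.0255 -0.033 0.004 0.0881;0 0 -0.095 0.0255 -0.033 0.004 0.0881;0 0 -0.095 0.0255 -0.033 0.004 0.0881;0 0 -0.095 0.0255 -0.033 0.004 0.0881;0 0 0 0 0 0 0.0881")

```text
t: 2.2
ee_pos: [0.477, 0.2255, 0.3086]
eef_rot: [[0.004, 0.98, 0.199], [-0.003, 0.199, -0.98], [-1.0, 0.004, 0.004]]
ft_force: [0.3, -0.8, 1.5]
opening: 0.088
```

```bash
python3 - <<'E'
from h import *
np.set_printoptions(precision=4,suppress=True)
s=bot.observe(); p=bot.get_image('wrist'); cv2.imwrite('pics/w1.png',p['color'])
np.savez('w1.npz',W=cloud(p,s),c=p['color'],z=p['z_map'])
print(s['ee_pos'],s['eef_rot'],s['qvel'],p['fx'],p['hand_eye'])
E
```

```text
[0.477  0.2255 0.3086] [[ 0.0044  0.9799  0.1993]
 [-0.003   0.1993 -0.9799]
 [-1.      0.0037  0.0038]] [-0.0634  0.0011 -0.1028  0.0249 -0.0254 -0.0046 -0.0002] 335.8834571270167 [[ 0.0002 -0.3104  0.9506 -0.1217]
 [ 1.     -0.0009 -0.0005  0.0007]
 [ 0.001   0.9506  0.3104 -0.0798]
 [ 0.      0.      0.      1.    ]]
```

View pics/w1.png

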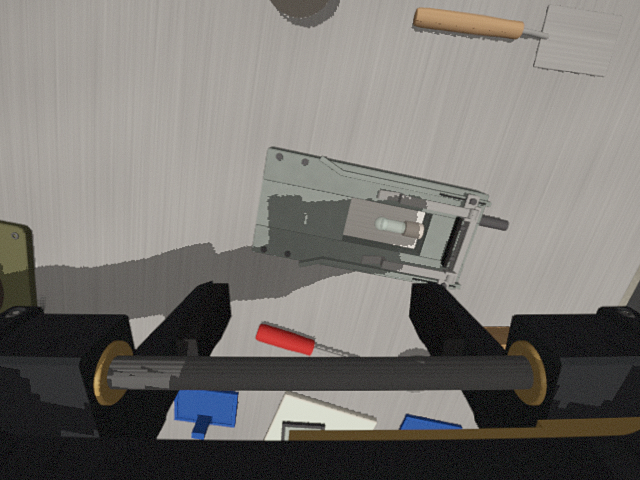

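The wrist view shows the whole housing: open-end corners near (268,148) and (253,250), clips and bracket towards (470,230). I'll fit its pose from this cloud and the top one.

```bash
cat > fit.py <<'E'
from h import *
np.set_printoptions(precision=4,suppress=True)
def fit(Q,n):
    A=Q[np.all((Q>[.38,.10,.02])&(Q<[.74,.31,.075]),1)]
    xs=np.arange(.44,.68,.005); lo=[];hi=[]
    for x in xs:
        y=A[abs(A[:,0]-x)<.0035,1]
        if len(y)<8: lo.append(np.nan);hi.append(np.nan);continue
        lo.append(np.percentile(y,1));hi.append(np.percentile(y,99))
    def line(x,y):
        x,y=np.array(x),np.array(y);k=np.isfinite(y)
        for _ in range(4):
            c=np.polyfit(x[k],y[k],1); r=abs(np.polyval(c,x)-y); k=np.isfinite(y)&(r<max(.002,1.5*np.nanmedian(r)))
        return c,k.sum()
    a,ka=line(xs,lo); b,kb=line(xs,hi)
    ys=np.arange(.15,.26,.005); e=[]
    for y in ys:
        x=A[abs(A[:,1]-y)<.0035,0]; e.append(np.percentile(x,1) if len(x)>8 else np.nan)
    c,kc=line(ys,e)
    print(n,len(A),'side yaw deg',np.degrees(np.arctan([a[0],b[0]])),ka,kb,'width',np.polyval(b,.56)-np.polyval(a,.56),'mid y at .56',(np.polyval(b,.56)+np.polyval(a,.56))/2,'end x at y=.205',np.polyval(c,.205),'end yaw',-np.degrees(np.arctan(c[0])),kc)
    bed=A[(A[:,2]<.042)&(A[:,2]>.028)&(A[:,0]<.5)]; print('  bed z',np.median(bed[:,2]))
E
python3 - <<'E'
from fit import *
fit(np.load('w1.npz')['W'].reshape(-1,3),'wrist')
fit(cloud(bot.get_image('top')).reshape(-1,3),'top')
fit(cloud(bot.get_image('scene')).reshape(-1,3),'scene')
E
```

```text
wrist 20357 side yaw deg [-0.5427 -0.3382] 36 47 width 0.12802480533137048 mid y at .56 0.204052672627469 end x at y=.205 0.41009525902008714 end yaw -0.2625106762163923 23
  bed z 0.03487841325039409
top 5826 side yaw deg [-0.1684  0.0838] 48 38 width 0.128348931898667 mid y at .56 0.20253392971802858 end x at y=.205 0.4114582577617131 end yaw -0.27998471763295846 23
  bed z 0.03395979308702544
scene 3806 side yaw deg [-0.0997 -1.2865] 46 34 width 0.12297873877850277 mid y at .56 0.20095498167142023 end x at y=.205 0.4107366905525568 end yaw -0.7409994209774298 16
  bed z 0.03475948916958373
```

Request:
arm_command(moves="0 0 -0.05 0.004 -0.045 0 0.0881;0 0 -0.05 0.004 -0.045 0 0.0881;0 0 0 0.004 -0.045 0 0.0881;0 0 0 0.004 -0.045 0 0.0881;0 0 0 0.004 -0.045 0 0.0881;0 0 0 0.004 -0.045 -0.01 0.0881;0 0 0 0.004 -0.045 -0.02 0.0881;0 0 0 0 -0.045 -0.03 0.0881;0 0 0 0 -0.045 -0.03 0.0881;0 0 0 0 0 -0.03 0.0881;0 0 0 0 0 0 0.0881;0 0 0 0 0 0 0.0881")

```text
t: 3.55
ee_pos: [0.5012, -0.1641, 0.1923]
eef_rot: [[-0.001, 0.993, 0.116], [0.002, 0.116, -0.993], [-1.0, -0.001, -0.002]]
ft_force: [0.5, 0.0, -0.9]
opening: 0.0883
```

```bash
python3 - <<'E'
from h import *
np.set_printoptions(precision=4,suppress=True)
s=bot.observe(); p=bot.get_image('wrist'); cv2.imwrite('pics/w2.png',p['color'])
np.savez('w2.npz',W=cloud(p,s),c=p['color'])
print(s['t'],s['ee_pos'],s['eef_rot'][:,1])
for k in ['pane','pane_tab']:
  for b in bot.boxes_of(k,p)[:3]:
    r,c=b['point']; print(k,round(b['confidence'],2),c*640,r*480,world(p,[(c*640,r*480)],s)[0])
E
```

```text
3.55 [ 0.5012 -0.1641  0.1923] [ 0.9932  0.1165 -0.0005]
pane 0.72 174.72000000000003 185.71200000000002 [ 0.3655 -0.1514  0.007 ]
pane 0.61 563.2 225.504 [ 0.737  -0.1466  0.0065]
pane 0.58 348.928 250.79999999999998 [ 0.5324 -0.1914  0.0202]
pane_tab 0.92 176.896 189.60000000000002 [ 0.3675 -0.1548  0.0069]
pane_tab 0.72 351.808 249.02400000000003 [ 0.5348 -0.1894  0.0199]
pane_tab 0.56 562.112 222.19199999999998 [ 0.7339 -0.1433  0.0077]
```

View pics/w2.png

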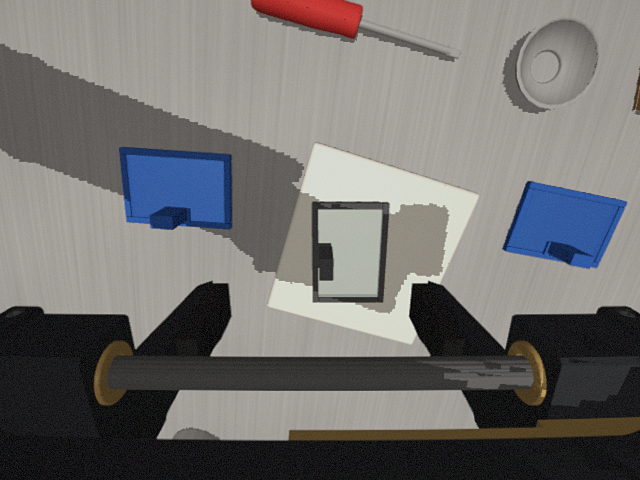

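The pane with its tab is at (350,250) in the wrist view, tab at (324,262). The blue look-alikes are on either side. Next: pane pose from this cloud.

```bash
python3 - <<'E'
from h import *
np.set_printoptions(precision=4,suppress=True)
d=np.load('w2.npz'); W=d['W']; c=d['c']
def rect(A,n):
    r=cv2.minAreaRect((A[:,:2]*1000).astype(np.float32)); print(n,len(A),np.round(r[0],1),np.round(r[1],1),round(r[2],1),'z',np.percentile(A[:,2],[5,50,95]))
M=np.zeros((480,640),bool); M[195:308,305:398]=1
Z=W[...,2]
rect(W[M&(Z>.0165)&(Z<.07)],'pane all')
rect(W[M&(Z>.03)&(Z<.07)],'tab'); rect(W[M&(Z>.05)&(Z<.07)],'tab top')
A=W[M&(Z>.0165)&(Z<.024)]
xs=A[:,0];ys=A[:,1]
for f,(i,j,q) in {'rear x(y)':(1,0,2),'front x(y)':(1,0,98),'right y(x)':(0,1,2),'left y(x)':(0,1,98)}.items():
    g=np.linspace(np.percentile(A[:,i],12),np.percentile(A[:,i],88),16)
    v=[np.percentile(A[abs(A[:,i]-t)<.003,j],q) for t in g]
    k=np.polyfit(g,v,1); print(f,np.degrees(np.arctan(k[0])),'res',np.std(np.polyval(k,g)-v),'val at centre',np.polyval(k,np.median(A[:,i])))
E
```

```text
pane all 7490 [ 533.  -195.5] [ 70.4 100.9] 6.8 z [0.0182 0.0197 0.0425]
tab 444 [ 510.6 -197.8] [11.7 20.5] 5.0 z [0.0338 0.0543 0.0556]
tab top 331 [ 510.7 -197.9] [11.1 20.5] 6.6 z [0.053  0.0546 0.0557]
rear x(y) -6.656247955673703 res 0.00023669690699784556 val at centre 0.4980198568183593
front x(y) -6.949591450556259 res 0.00029885876984807834 val at centre 0.5655213232592984
right y(x) 7.152255458705151 res 0.00031503105172099946 val at centre -0.24316296682241703
left y(x) 5.879548512217733 res 0.00013173321423670084 val at centre -0.14570845301717172
```

Request:
arm_command(moves="0 0 0 0.003 -0.012 -0.02 0.06;0 0 0 0.003 -0.012 -0.03 0.06;0 0 0 0.0035 -0.0097 -0.03 0.05;0 0 0 0 0 -0.03 0.04;0 0 0 0 0 -0.015 0.04;0 0 0 0 0 -0.007 0.04;0 0 0 0 0 0 0.04;0 0 0 0 0 0 0.04;0 0 0 0 0 0 0.04")

```text
t: 4.6
ee_pos: [0.5112, -0.2003, 0.0616]
eef_rot: [[0.002, 0.994, 0.113], [-0.001, 0.113, -0.994], [-1.0, 0.002, 0.001]]
ft_force: [-0.3, -0.4, 0.0]
opening: 0.0399
```

```bash
python3 - <<'E'
from h import *
s=bot.observe(); print(s['t'],s['ee_pos'],s['ft_force'],s['opening'],s['eef_rot'][:,0])
E
```

```text
4.6 [ 0.51116863 -0.20030746  0.06155988] [-0.33258716 -0.38479713  0.03486188] 0.03990074408868981 [ 2.27282608e-03 -6.99053720e-04 -9.99997173e-01]
```

Request:
arm_command(moves="0 0 0 -0.0005 0.0025 -0.008 0.04;0 0 0 0 0 -0.005 0.04;0 0 0 0 0 0 0.04;0 0 0 0 0 0 0.025;0 0 0 0 0 0 0.014;0 0 0 0 0 0 0.005;0 0 0 0 0 0 0.005;0 0 0 0 0 0 0.005;0 0 0 0 0 0 0.005", grip_force=25)

```text
t: 5.5
ee_pos: [0.51, -0.1978, 0.0474]
eef_rot: [[0.0, 0.994, 0.113], [-0.0, 0.113, -0.994], [-1.0, 0.0, 0.0]]
ft_force: [0.9, 0.3, 1.0]
opening: 0.0116
```

Request:
arm_command(moves="0 0 0 0 0 0.01 0.005;0 0 0 0 0 0.03 0.005;0 0 0 -0.01 0.01 0.035 0.005;0 0 -0.02 -0.01 0.035 0.015 0.005;0 0 -0.02 -0.01 0.045 0 0.005;0 0 -0.02 -0.01 0.045 0 0.005;0 0 -0.02 -0.01 0.045 0 0.005;0 0 -0.02 -0.01 0.045 0 0.005;0 0 -0.02 -0.01 0.045 0 0.005;0 0 0 -0.008 0.045 0 0.005;0 0 0 0 0.045 0 0.005;0 0 0 0 0.03 0 0.005")

```text
t: 6.7
ee_pos: [0.4309, 0.1963, 0.1377]
eef_rot: [[-0.0, 1.0, -0.003], [0.002, -0.003, -1.0], [-1.0, -0.0, -0.002]]
ft_force: [0.6, -0.2, -1.9]
opening: 0.0119
```

Request:
arm_command(moves="0 0 0 0 0.025 0 0.005;0 0 0 0 0.015 0 0.005;0 0 0 0 0 0 0.005;0 0 0 0 0 0 0.005;0 0 0 0 0 0 0.005")

```text
t: 7.2
ee_pos: [0.4318, 0.2306, 0.1375]
eef_rot: [[-0.0, 1.0, -0.009], [-0.001, -0.009, -1.0], [-1.0, -0.0, 0.001]]
ft_force: [-0.1, -1.0, -0.9]
opening: 0.0121
```

```bash
python3 - <<'E'
from fit import *
s=bot.observe(); print(s['t'],s['ee_pos'],s['ft_force'],s['wrist_torque'],s['opening'],s['eef_rot'])
p=bot.get_image('wrist'); cv2.imwrite('pics/w3.png',p['color']); W=cloud(p,s)
np.savez('w3.npz',W=W,c=p['color'])
p=bot.get_image('scene'); cv2.imwrite('pics/s3.png',cv2.resize(p['color'][120:300,280:500],None,fx=3,fy=3,interpolation=cv2.INTER_CUBIC))
E
```

```text
7.2 [0.4318 0.2306 0.1375] [-0.0763 -0.9734 -0.8878] [-0.0333  0.1119 -0.0037] 0.012079586398057063 [[-0.0003  1.     -0.0091]
 [-0.001  -0.0091 -1.    ]
 [-1.     -0.0003  0.001 ]]
```

View pics/w3.png

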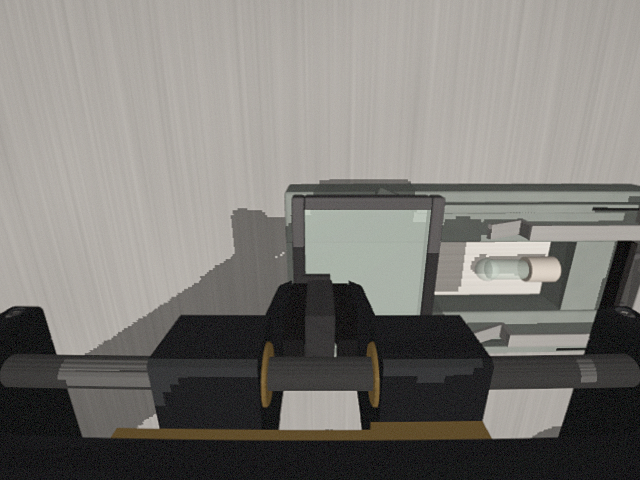

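The glass is held by its tab, level and roughly aligned: frame from (292,197) to (443,197), with the housing beneath. I'll measure the pane in the hand and the housing's +y rail.

```bash
python3 - <<'E'
from h import *
np.set_printoptions(precision=4,suppress=True)
W=np.load('w3.npz')['W']; M=np.zeros((480,640),bool); M[185:312,285:450]=1
Z=W[...,2]; A=W[M&(Z>.10)&(Z<.125)]
k=np.linalg.lstsq(np.c_[A[:,:2],np.ones(len(A))],A[:,2],rcond=None)[0]; print(len(A),'z',np.percentile(A[:,2],[5,50,95]),'slopes',k[:2])
def edge(A,i,j,q,lo,hi,n):
    g=np.linspace(lo,hi,16); v=np.array([np.percentile(A[abs(A[:,i]-t)<.003,j],q) if (abs(A[:,i]-t)<.003).sum()>5 else np.nan for t in g]); m=np.isfinite(v)
    c=np.polyfit(g[m],v[m],1); r=abs(np.polyval(c,g)-v); m&=r<.002; c=np.polyfit(g[m],v[m],1)
    print(n,'deg',np.degrees(np.arctan(c[0])),'at mid',np.polyval(c,(lo+hi)/2),m.sum(),'res',np.std(np.polyval(c,g[m])-v[m]))
edge(A,0,1,99,.43,.48,'pane +y edge'); edge(A,1,0,1,.23,.275,'pane rear'); edge(A,1,0,99,.22,.275,'pane front')
B=W.reshape(-1,3); H=B[(B[:,2]>.025)&(B[:,2]<.04)&(B[:,1]>.15)&(B[:,1]<.3)]
H2=B[(B[:,2]>.022)&(B[:,2]<.07)&(B[:,1]>.15)&(B[:,1]<.3)]
edge(H2,0,1,99,.43,.56,'housing +y outer'); edge(H,1,0,1,.22,.26,'housing end')
R=B[(B[:,2]>.0415)&(B[:,2]<.048)&(B[:,1]>.24)&(B[:,1]<.28)&(B[:,0]>.5)]
R2=B[(B[:,2]>.0415)&(B[:,2]<.048)&(B[:,1]>.13)&(B[:,1]<.17)&(B[:,0]>.5)]
print(len(R),len(R2))
T=B[(B[:,2]>.041)&(B[:,2]<.065)&(B[:,0]>.49)&(B[:,0]<.70)]
for lo,hi,n in [(.235,.255,'+y clip band'),(.152,.172,'-y clip band')]:
    t=T[(T[:,1]>lo)&(T[:,1]<hi)]; print(n,len(t),np.percentile(t[:,0],[0,1,5,50,99]) if len(t) else '', np.percentile(t[:,1],[1,99]))
for lo,hi in [(.255,.275),(.14,.155)]:
    t=B[(B[:,2]>.041)&(B[:,2]<.05)&(B[:,0]>.51)&(B[:,0]<.6)&(B[:,1]>lo)&(B[:,1]<hi)]; print('rail',len(t),np.percentile(t[:,1],[1,5,50,95,99]) if len(t) else '')
E
```

```text
15841 z [0.1084 0.1097 0.1144] slopes [-0.0349 -0.0344]
pane +y edge deg -0.5771140401242104 at mid 0.28003253453048355 16 res 2.1278084893394725e-05
pane rear deg 0.9035215719772036 at mid 0.4202651001656962 2 res 0.0
pane front deg 0.05522975739602974 at mid 0.4886544568315265 16 res 0.00017137406081787473
housing +y outer deg -0.25711323347596093 at mid 0.26868448751807644 15 res 0.00019575714916579714
housing end deg 1.0932952891325771 at mid 0.40877901872763506 16 res 0.00041367749806708485
2274 960
+y clip band 2528 [0.5425 0.5436 0.5478 0.5926 0.6455] [0.2386 0.2545]
-y clip band 1560 [0.5434 0.5465 0.5514 0.5848 0.6269] [0.1569 0.1676]
rail 1258 [0.2554 0.2558 0.2588 0.2613 0.2615]
rail 392 [0.1453 0.1458 0.1489 0.1511 0.1515]
```

Request:
arm_command(moves="0 0 0 0 -0.013 -0.015 0.005;0 0 0 0 -0.013 -0.02 0.005;0 0 0 0 0 -0.015 0.005;0 0 0 0 0 -0.006 0.005;0 0 0 0 0 0 0.005;0 0 0 0 0 0 0.005;0 0 0 0 0 0 0.005")

```text
t: 8.0
ee_pos: [0.4322, 0.2067, 0.0819]
eef_rot: [[0.001, 1.0, -0.007], [0.001, -0.007, -1.0], [-1.0, 0.001, -0.001]]
ft_force: [-1.5, 0.3, -1.4]
opening: 0.0116
```

```bash
python3 - <<'E'
from h import *
np.set_printoptions(precision=4,suppress=True)
s=bot.observe(); print(s['t'],s['ee_pos'],s['ft_force'],s['wrist_torque'],s['eef_rot'][:,1])
p=bot.get_image('wrist'); W=cloud(p,s); z0=s['ee_pos'][2]-.0274
M=np.zeros((480,640),bool); M[185:280,285:450]=1
A=W[M&(abs(W[...,2]-z0)<.008)]; m=np.ones(len(A),bool)
for _ in range(8):
    k=np.linalg.lstsq(np.c_[A[m][:,:2],np.ones(m.sum())],A[m][:,2],rcond=None)[0]; r=A@[-k[0],-k[1],1]-k[2]; m=abs(r)<max(.0008,1.5*np.median(abs(r)))
print(len(A),m.sum(),k[:2],np.median(A[m],0), 'bed below',np.median(W[(abs(W[...,2]-.035)<.006)&(W[...,0]<.5)][:,2]))
E
```

```text
8.0 [0.4322 0.2067 0.0819] [-1.466   0.3231 -1.4366] [-0.0538  0.127  -0.017 ] [ 1.     -0.0066  0.0012]
12638 8678 [-0.0013  0.0239] [0.4556 0.2358 0.054 ] bed below 0.035511039081597154
```

Request:
arm_command(moves="0 0 0 0 -0.002 -0.004 0.005;0 0 0 0 0 -0.003 0.005;0 0 0 0 0 -0.0015 0.005;0 0 0 0 0 0 0.005;0 0 0 0 0 0 0.005")

```text
t: 8.55
ee_pos: [0.4318, 0.2043, 0.0727]
eef_rot: [[-0.0, 1.0, -0.007], [-0.0, -0.007, -1.0], [-1.0, -0.0, 0.0]]
ft_force: [0.3, -0.1, -1.2]
opening: 0.012
```

Request:
arm_command(moves="0 0 0 0 0 -0.001 0.005;0 0 0 0 0 0 0.005;0 0 0 0 0 0 0.005")

```text
t: 8.85
ee_pos: [0.4318, 0.2043, 0.0718]
eef_rot: [[0.0, 1.0, -0.007], [0.0, -0.007, -1.0], [-1.0, 0.0, -0.0]]
ft_force: [-0.1, -0.0, -1.4]
opening: 0.0117
```

Request:
arm_command(moves="0 0 0 0 0 -0.001 0.005;0 0 0 0 0 0 0.005;0 0 0 0 0 0 0.005")

```text
t: 9.15
ee_pos: [0.4318, 0.2043, 0.0708]
eef_rot: [[0.0, 1.0, -0.007], [0.0, -0.007, -1.0], [-1.0, 0.0, -0.0]]
ft_force: [-0.1, 1.2, -1.3]
opening: 0.0117
```

Request:
arm_command(moves="0 0 0 0 0 -0.0005 0.005;0 0 0 0 0 0 0.005;0 0 0 0 0 0 0.005")

```text
t: 9.45
ee_pos: [0.4318, 0.2043, 0.0703]
eef_rot: [[0.0, 1.0, -0.007], [0.0, -0.007, -1.0], [-1.0, 0.0, -0.0]]
ft_force: [-0.8, 0.1, 0.8]
opening: 0.0118
```

Request:
arm_command(moves="0 0 0 0 0 -0.0005 0.005;0 0 0 0 0 0 0.005;0 0 0 0 0 0 0.005")

```text
t: 9.75
ee_pos: [0.4318, 0.2043, 0.0703]
eef_rot: [[0.0, 1.0, -0.007], [0.0, -0.007, -1.0], [-1.0, 0.0, -0.0]]
ft_force: [-0.8, -0.2, 5.9]
opening: 0.0116
```

Request:
arm_command(moves="0 0 0 0.004 0 0.0003 0.005;0 0 0 0.008 0 0 0.005;0 0 0 0.01 -0.0001 0 0.005;0 0 0 0.01 -0.0001 0 0.005;0 0 0 0.01 -0.0001 0 0.005;0 0 0 0.01 0 0 0.005;0 0 0 0.006 0 0 0.005;0 0 0 0 0 0 0.005;0 0 0 0 0 0 0.005")

```text
t: 10.65
ee_pos: [0.4897, 0.2039, 0.0704]
eef_rot: [[-0.0, 1.0, -0.007], [0.0, -0.007, -1.0], [-1.0, -0.0, -0.0]]
ft_force: [-1.3, -0.0, 5.5]
opening: 0.0117
```

```bash
python3 - <<'E'
from h import *
np.set_printoptions(precision=4,suppress=True)
s=bot.observe(); print(s['t'],s['ee_pos'],s['ft_force'],s['wrist_torque'],s['eef_rot'][:,1])
p=bot.get_image('wrist'); W=cloud(p,s); np.savez('w4.npz',W=W)
cv2.imwrite('pics/w4.png',p['color'][150:400,200:])
E
```

```text
10.65 [0.4897 0.2039 0.0704] [-1.2967 -0.0472  5.4921] [-0.0857  0.4393 -0.0082] [ 1.     -0.0071 -0.0002]
```

View pics/w4.png

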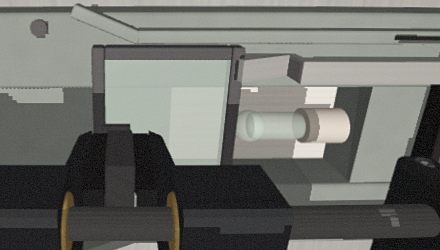

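The glass lies between the rails, front edge at (240,50–165), and the +y toe is just ahead at (245,70). Pushing on gently.

Request:
arm_command(moves="0 0 0 0.003 0 0.0003 0.005;0 0 0 0.003 0 0 0.005;0 0 0 0.003 0 0 0.005;0 0 0 0.003 0 0 0.005;0 0 0 0.003 -0.0001 0 0.005;0 0 0 0 0 0 0.005")

```text
t: 11.3
ee_pos: [0.4989, 0.2039, 0.0703]
eef_rot: [[-0.013, 1.0, -0.005], [-0.001, -0.005, -1.0], [-1.0, -0.013, 0.001]]
ft_force: [-12.6, 0.7, 15.0]
opening: 0.012
```

Request:
arm_command(moves="0 0 0 0.003 0 0 0.005;0 0 0 0.003 0 0 0.005;0 0 0 0.003 0 0 0.005;0 0 0 0 0 0 0.005")

```text
t: 11.7
ee_pos: [0.505, 0.2039, 0.0702]
eef_rot: [[-0.018, 1.0, -0.005], [-0.001, -0.005, -1.0], [-1.0, -0.018, 0.001]]
ft_force: [-18.3, 0.4, 20.3]
opening: 0.0115
```

Request:
arm_command(moves="0 0 0 0.003 0 0 0.005;0 0 0 0.003 -0.0001 0 0.005;0 0 0 0.003 0 0 0.005;0 0 0 0 0 0 0.005")

```text
t: 12.1
ee_pos: [0.5107, 0.2038, 0.0701]
eef_rot: [[-0.025, 1.0, -0.004], [-0.002, -0.004, -1.0], [-1.0, -0.025, 0.002]]
ft_force: [-23.3, -0.6, 24.9]
opening: 0.012
```

Fz is rising because the tool pitches nose-down under the push. I'll relieve it with a counter-pitch and a slight lift before going on.

Request:
arm_command(moves="0 -0.012 0 -0.001 0 0.0005 0.005;0 -0.012 0 -0.001 0 0.0005 0.005;0 0 0 0 0 0 0.005;0 0 0 0 0 0 0.005")

```text
t: 12.5
ee_pos: [0.5112, 0.2038, 0.0703]
eef_rot: [[0.004, 1.0, -0.004], [-0.002, -0.004, -1.0], [-1.0, 0.004, 0.002]]
ft_force: [-17.0, 0.2, 13.4]
opening: 0.0117
```

```bash
python3 - <<'E'
from h import *
np.set_printoptions(precision=4,suppress=True)
s=bot.observe(); print(s['t'],s['ee_pos'],s['ft_force'],s['wrist_torque'],s['eef_rot'])
p=bot.get_image('wrist'); W=cloud(p,s); np.savez('w5.npz',W=W)
cv2.imwrite('pics/w5.png',p['color'][150:400,200:])
E
```

```text
12.5 [0.5112 0.2038 0.0703] [-16.979    0.2365  13.3983] [0.0594 3.8442 0.0012] [[ 0.0041  1.     -0.0044]
 [-0.0018 -0.0044 -1.    ]
 [-1.      0.0041  0.0017]]
```

View pics/w5.png

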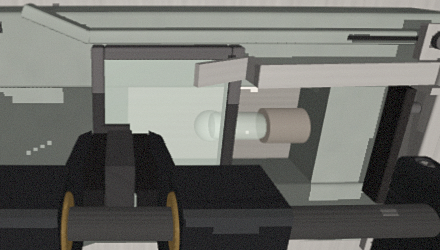

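The toe (220,70) now overlies the front of the frame, so the glass is under the clip, rising towards the nose at (250,70). I'll unload z a little more and continue.

Request:
arm_command(moves="0 0 0 0.001 0 0.0005 0.005;0 0 0 0.003 0 0.0005 0.005;0 0 0 0.003 0 0 0.005;0 0 0 0 0 0 0.005")

```text
t: 12.95
ee_pos: [0.5118, 0.2038, 0.0703]
eef_rot: [[-0.01, 1.0, -0.003], [-0.003, -0.003, -1.0], [-1.0, -0.01, 0.003]]
ft_force: [-26.9, 0.4, 16.9]
opening: 0.0121
```

Request:
arm_command(moves="0 0 0 0.003 0 0 0.005;0 -0.005 0 0.003 -0.0001 0 0.005;0 0 0 0 0 0 0.005")

```text
t: 13.25
ee_pos: [0.5321, 0.2036, 0.0712]
eef_rot: [[0.025, 1.0, -0.006], [-0.001, -0.006, -1.0], [-1.0, 0.025, 0.001]]
ft_force: [-2.3, 0.5, -5.3]
opening: 0.0118
```

The front edge passed under the noses and the resistance dropped. I'll level the tool and check.

Request:
arm_command(moves="0 0.01 0 0 0 -0.0003 0.005;0 0.01 0 0 0 -0.0003 0.005;0 0.003 0 0 0 0 0.005;0 0 0 0 0 0 0.005")

```text
t: 13.65
ee_pos: [0.5341, 0.2035, 0.0715]
eef_rot: [[0.006, 1.0, -0.007], [-0.0, -0.007, -1.0], [-1.0, 0.006, 0.0]]
ft_force: [-1.9, -0.4, -6.8]
opening: 0.0115
```

```bash
python3 - <<'E'
from h import *
np.set_printoptions(precision=4,suppress=True)
s=bot.observe(); print(s['t'],s['ee_pos'],s['ft_force'],s['wrist_torque'],s['eef_rot'])
p=bot.get_image('wrist'); W=cloud(p,s); np.savez('w6.npz',W=W)
cv2.imwrite('pics/w6.png',p['color'][150:400,200:])
E
```

```text
13.65 [0.5341 0.2035 0.0715] [-1.9372 -0.4068 -6.8005] [-0.0857  0.7352 -0.0228] [[ 0.0061  1.     -0.0074]
 [-0.0002 -0.0074 -1.    ]
 [-1.      0.0061  0.0002]]
```

View pics/w6.png

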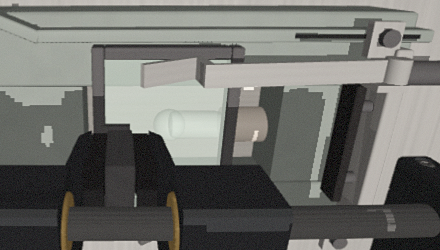

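Both edges look right: the clip arm lies over the glass at (145–205,72) and the stop strip is ahead at (345,110). I'll lower slightly and slide on, reading the stop's position from the cloud.

```bash
python3 - <<'E'
from h import *
np.set_printoptions(precision=4,suppress=True)
B=np.load('w6.npz')['W'].reshape(-1,3)
t=B[(B[:,2]>.0405)&(B[:,2]<.055)&(B[:,1]>.185)&(B[:,1]<.235)&(B[:,0]>.605)&(B[:,0]<.70)]
print(len(t)); 
for a in np.arange(.605,.70,.004):
    q=t[(t[:,0]>=a)&(t[:,0]<a+.004)]; 
    if len(q): print(round(a,3),len(q),np.percentile(q[:,2],[5,50,95]))
g=B[(B[:,2]>.036)&(B[:,2]<.05)&(B[:,1]>.22)&(B[:,1]<.236)&(B[:,0]>.56)&(B[:,0]<.61)]; print('pane front',np.percentile(g[:,0],[50,95,98,99.5]))
E
```

```text
4794
0.641 120 [0.0414 0.0448 0.0484]
0.645 1550 [0.0412 0.0469 0.0489]
0.649 228 [0.0457 0.048  0.0488]
0.653 270 [0.042  0.0453 0.0512]
0.657 1910 [0.0416 0.049  0.0523]
0.661 670 [0.0509 0.0517 0.0526]
0.665 46 [0.0504 0.0513 0.0516]
pane front [0.5748 0.5901 0.5912 0.5917]
```

Request:
arm_command(moves="0 0 0 0.004 0 -0.0005 0.005;0 0 0 0.004 0 -0.0003 0.005;0 0 0 0.004 0 0 0.005;0 0 0 0.004 -0.0001 0 0.005;0 0 0 0 0 0 0.005")

```text
t: 14.2
ee_pos: [0.5512, 0.2036, 0.0712]
eef_rot: [[0.008, 1.0, -0.007], [0.0, -0.007, -1.0], [-1.0, 0.008, -0.0]]
ft_force: [0.1, 0.3, -6.1]
opening: 0.0117
```

Request:
arm_command(moves="0 0.004 0 0.004 0 -0.0005 0.005;0 0 0 0.004 0 -0.0004 0.005;0 0 0 0.004 0 0 0.005;0 0 0 0.004 -0.0001 0 0.005;0 0 0 0.004 0 0 0.005;0 0 0 0.002 0 0 0.005;0 0 0 0 0 0 0.005;0 0 0 0 0 0 0.005")

```text
t: 15.0
ee_pos: [0.5712, 0.2036, 0.0704]
eef_rot: [[0.001, 1.0, -0.007], [0.0, -0.007, -1.0], [-1.0, 0.001, -0.0]]
ft_force: [-5.4, 0.5, -0.2]
opening: 0.0115
```

Request:
arm_command(moves="0 0 0 0.003 0 0 0.005;0 0 0 0.003 0 0 0.005;0 0 0 0.002 0 0 0.005;0 0 0 0.001 0 0 0.005;0 0 0 0 0 0 0.005")

```text
t: 15.5
ee_pos: [0.5795, 0.2036, 0.0704]
eef_rot: [[-0.001, 1.0, -0.007], [0.0, -0.007, -1.0], [-1.0, -0.001, -0.0]]
ft_force: [-6.9, 0.4, 0.4]
opening: 0.0115
```

Request:
arm_command(moves="0 0 0 0.001 0 0 0.005;0 0 0 0.001 0 0 0.005;0 0 0 0 0 0 0.005")

```text
t: 15.8
ee_pos: [0.5815, 0.2036, 0.0704]
eef_rot: [[-0.001, 1.0, -0.007], [0.0, -0.007, -1.0], [-1.0, -0.001, -0.0]]
ft_force: [-6.8, -0.4, 0.6]
opening: 0.0117
```

Request:
arm_command(moves="0 0 0 0.001 0 0 0.005;0 0 0 0.001 0 0 0.005;0 0 0 0 0 0 0.005")

```text
t: 16.1
ee_pos: [0.5834, 0.2036, 0.0704]
eef_rot: [[-0.001, 1.0, -0.007], [0.0, -0.007, -1.0], [-1.0, -0.001, -0.0]]
ft_force: [-7.1, 0.3, 1.9]
opening: 0.0119
```

Request:
arm_command(moves="0 0 0 0.001 0 0 0.005;0 0 0 0 0 0 0.005;0 0 0 0 0 0 0.005")

```text
t: 16.4
ee_pos: [0.5843, 0.2036, 0.0704]
eef_rot: [[-0.001, 1.0, -0.007], [0.0, -0.007, -1.0], [-1.0, -0.001, -0.0]]
ft_force: [-7.2, 0.8, 1.9]
opening: 0.0116
```

Request:
arm_command(moves="0 0 0 0.001 0 0 0.005;0 0 0 0 0 0 0.005;0 0 0 0 0 0 0.005")

```text
t: 16.7
ee_pos: [0.588, 0.2036, 0.0707]
eef_rot: [[0.005, 1.0, -0.007], [0.0, -0.007, -1.0], [-1.0, 0.005, -0.001]]
ft_force: [-1.7, 0.1, -0.1]
opening: 0.0122
```

The force dropped from 7 to 1.7 N and the glass moved 3.7 mm: the snap. I'll check both clips before letting go.

```bash
python3 - <<'E'
from h import *
np.set_printoptions(precision=4,suppress=True)
s=bot.observe(); print(s['t'],s['ee_pos'],s['ft_force'],s['wrist_torque'])
p=bot.get_image('wrist'); W=cloud(p,s); B=W.reshape(-1,3)
a=p['color'][150:400,200:]
q=bot.get_image('top'); b=cv2.resize(q['color'][175:325,175:290],None,fx=2.2,fy=2.2,interpolation=cv2.INTER_CUBIC)
c=np.zeros((max(a.shape[0],b.shape[0]),a.shape[1]+b.shape[1],3),np.uint8); c[:a.shape[0],:a.shape[1]]=a; c[:b.shape[0],a.shape[1]:]=b
cv2.imwrite('pics/w7.png',c)
for nm,B in [('w6',np.load('w6.npz')['W'].reshape(-1,3)),('now',B),('top',cloud(q).reshape(-1,3))]:
  for lo,hi in [(.240,.249),(.158,.167)]:
    o=[]
    for x in np.arange(.54,.63,.006):
        t=B[(abs(B[:,0]-x)<.003)&(B[:,1]>lo)&(B[:,1]<hi)&(B[:,2]>.03)&(B[:,2]<.07)]; o.append((round(x,3),round(float(np.percentile(t[:,2],80))*1000,1)) if len(t)>3 else None)
    print(nm,lo,o)
E
```

```text
16.7 [0.588  0.2036 0.0707] [-1.6904  0.1297 -0.1284] [-0.0539  0.3932  0.0511]
w6 0.24 [(np.float64(0.54), 44.4), (np.float64(0.546), 60.9), (np.float64(0.552), 58.6), (np.float64(0.558), 55.5), (np.float64(0.564), 52.4), (np.float64(0.57), 61.7), (np.float64(0.576), 61.8), (np.float64(0.582), 61.2), (np.float64(0.588), 60.7), (np.float64(0.594), 60.1), (np.float64(0.6), 59.6), (np.float64(0.606), 59.0), (np.float64(0.612), 58.5), (np.float64(0.618), 57.9), (np.float64(0.624), 57.3)]
w6 0.158 [None, (np.float64(0.546), 61.1), None, None, None, None, None, None, None, None, None, None, None, None, None]
now 0.24 [(np.float64(0.54), 36.3), (np.float64(0.546), 51.3), (np.float64(0.552), 49.1), (np.float64(0.558), 46.5), (np.float64(0.564), 44.1), (np.float64(0.57), 54.8), (np.float64(0.576), 54.8), (np.float64(0.582), 54.8), (np.float64(0.588), 54.9), (np.float64(0.594), 54.9), (np.float64(0.6), 54.8), (np.float64(0.606), 54.8), (np.float64(0.612), 54.9), (np.float64(0.618), 54.9), (np.float64(0.624), 54.8)]
now 0.158 [None, None, None, None, None, None, None, None, None, None, None, None, None, None, None]
top 0.24 [None, None, (np.float64(0.552), 40.3), (np.float64(0.558), 42.7), None, None, None, None, None, None, None, None, None, None, None]
top 0.158 [(np.float64(0.54), 37.9), (np.float64(0.546), 49.7), (np.float64(0.552), 48.2), (np.float64(0.558), 45.7), (np.float64(0.564), 44.0), (np.float64(0.57), 53.7), (np.float64(0.576), 53.8), (np.float64(0.582), 55.1), (np.float64(0.588), 55.0), (np.float64(0.594), 53.6), (np.float64(0.6), 55.5), (np.float64(0.606), 55.2), (np.float64(0.612), 55.3), (np.float64(0.618), 53.9), (np.float64(0.624), 54.8)]
```

View pics/w7.png

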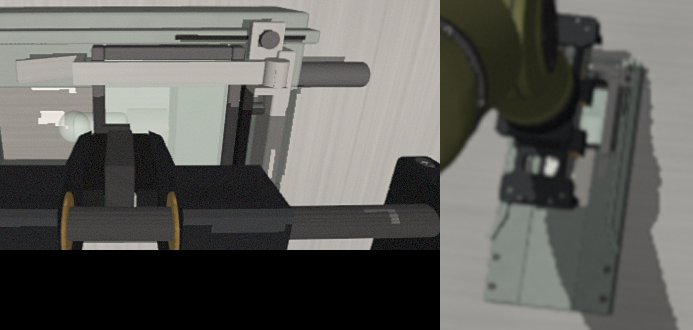

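Both clips are down: the arm tops are flat at about 55 mm on both sides (the +y arm sloped 57–62 mm while riding), and the noses are behind the rear edge. Releasing and lifting clear.

Request:
arm_command(moves="0 0 0 -0.0005 0 0 0.013;0 0 0 0 0 0 0.02;0 0 0 0 0 0 0.03;0 0 0 0 0 0 0.03;0 0 0 0 0 0 0.03;0 0 0 0 0 0.005 0.03;0 0 0 0 0 0.02 0.03;0 0 0 0 0 0.04 0.03;0 0 0 0 0 0.05 0.03;0 0 0 -0.03 0 0.04 0.03;0 0 0 -0.05 0 0.02 0.03;0 0 0 -0.05 0 0 0.03")

```text
t: 18.0
ee_pos: [0.461, 0.2039, 0.2468]
eef_rot: [[0.009, 1.0, -0.008], [0.004, -0.008, -1.0], [-1.0, 0.009, -0.004]]
ft_force: [0.0, 1.4, -0.6]
opening: 0.03
```

Request:
arm_command(moves="0 0 0 -0.02 -0.05 0 0.03;0 0 0 0 -0.05 0 0.03;0 0 0 0 -0.05 0 0.03;0 0 0 0 -0.03 0 0.03;0 0 0 0 0 0 0.03;0 0 0 0 0 0 0.03;0 0 0 0 0 0 0.03")

```text
t: 18.7
ee_pos: [0.4415, 0.0284, 0.2438]
eef_rot: [[0.002, 1.0, -0.005], [0.001, -0.005, -1.0], [-1.0, 0.002, -0.001]]
ft_force: [-0.2, 0.3, 0.6]
opening: 0.0301
```

```bash
python3 - <<'E'
from h import *
np.set_printoptions(precision=4,suppress=True)
s=bot.observe(); print(s['t'],s['ee_pos'],s['ft_force'],s['opening'])
q=bot.get_image('top'); T=cloud(q).reshape(-1,3); cv2.imwrite('pics/top8.png',cv2.resize(q['color'][140:330,150:330],None,fx=3,fy=3,interpolation=cv2.INTER_CUBIC))
for nm,B in [('top',T),('scene',cloud(bot.get_image('scene')).reshape(-1,3))]:
  for lo,hi in [(.240,.249),(.158,.167)]:
    o=[]
    for x in np.arange(.54,.63,.006):
        t=B[(abs(B[:,0]-x)<.004)&(B[:,1]>lo)&(B[:,1]<hi)&(B[:,2]>.03)&(B[:,2]<.07)]; o.append((round(float(x),3),round(float(np.percentile(t[:,2],80))*1000,1)) if len(t)>1 else None)
    print(nm,lo,o)
t=T[(T[:,2]>.06)&(T[:,2]<.085)&(T[:,0]>.54)&(T[:,0]<.63)&(abs(T[:,1]-.204)<.03)]; print('tab',len(t),t.mean(0),t.min(0),t.max(0))
E
```

```text
18.7 [0.4415 0.0284 0.2438] [-0.2288  0.27    0.588 ] 0.03006891995965756
top 0.24 [(0.54, 36.3), (0.546, 49.1), (0.552, 47.6), (0.558, 44.9), (0.564, 43.8), (0.57, 53.4), (0.576, 55.0), (0.582, 54.7), (0.588, 54.2), (0.594, 54.6), (0.6, 53.9), (0.606, 55.5), (0.612, 55.0), (0.618, 53.5), (0.624, 54.2)]
top 0.158 [None, None, None, (0.558, 46.4), (0.564, 48.1), (0.57, 54.8), (0.576, 54.7), (0.582, 54.7), (0.588, 54.9), (0.594, 55.8), (0.6, 53.7), (0.606, 54.5), (0.612, 54.4), (0.618, 54.8), (0.624, 54.4)]
scene 0.24 [(0.54, 48.9), (0.546, 51.0), (0.552, 49.9), (0.558, 48.7), (0.564, 48.5), (0.57, 54.5), (0.576, 55.2), (0.582, 55.6), (0.588, 54.9), (0.594, 55.8), (0.6, 55.4), (0.606, 54.7), (0.612, 55.6), (0.618, 54.2), (0.624, 54.4)]
scene 0.158 [(0.54, 49.6), (0.546, 50.3), (0.552, 48.7), (0.558, 44.8), (0.564, 43.1), (0.57, 54.1), (0.576, 53.7), (0.582, 55.8), (0.588, 54.9), (0.594, 56.0), (0.6, 56.2), (0.606, 55.0), (0.612, 55.8), (0.618, 55.2), (0.624, 55.5)]
tab 65 [0.5873 0.2021 0.074 ] [0.5821 0.1931 0.0611] [0.594  0.2134 0.0811]
```

View pics/top8.png

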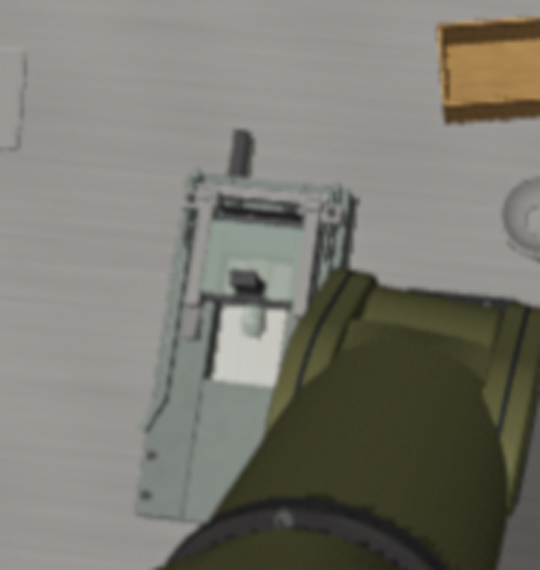

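The picture shows the glass home: rear edge at (245,298), tab at (245,280), clips level on both sides and the robot clear. Handing in.

```bash
python3 -c "
from station import bot
print(bot.hand_in())"
```

```text
the job is handed in; nothing more can be done
None
```

The glass is in place under both clips, I've let go of it, and the job is handed in (last clock reading 18.7 s of the 72 s allowed).

I gripped the framed glass by its tab, laid it flat at the open end of the housing and slid it in. The push dropped from about 7 N to 1.7 N as the glass jumped 3.7 mm, which was the snap. I then released without pushing further, lifted clear and moved the arm aside.

**Last checks:**
- **Clips:** both clip arms read flat at about 55 mm in the top and scene cameras, where the left one had sloped up to 62 mm while riding on the glass.
- **Glass position:** the tab stands at x = 0.587, where I left it. The front edge is about at the measured stop face (0.645 m), so any gap to the stop is within measuring error.
- **Wrist force:** it read near zero after release.

**Push at the toes:** on the way in, the tool tipped nose-down as the glass met the clip toes. The wrist force there reached about 27 N along the slide and 25 N vertically, above the 5 to 15 N expected. I levelled the tool and eased the downward load, and the glass then slipped under. The excess came at the clip toes and the bed, about 70 mm short of the stop.

I touched nothing else on the bench. I judged that from my moves and did not compare every object's position before and after.

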